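# Pull the green filter from the photometer and show it at the light panel

## Robot

A 6-joint arm with a two-finger parallel gripper is mounted at the origin on the work surface. World frame = base frame: x ahead of the robot, y to its left, z up, the work surface at z = 0. Lengths are in mm, angles in rad, forces in N, time in s.
With the tool pointing down it reaches from about 350 to 975 mm from the base axis. Payload 7.1 kg.
Tool frame: the origin (TCP) lies on the front face of the gripper's body, between the roots of the fingers; the fingertips stand 80 mm ahead of it and the grasp point (between the pads) lies 61 mm ahead of it (env.tips_ahead is the distance from the TCP to the fingertips, in mm); z points along the fingers, y is the direction in which the jaws open and shut (so a half turn about z gives the same grasp; the last joint's range is limited). The gripper opens to 88 mm and grips with 3 to 60 N. Pads are 20 mm wide; open, the fingers measure 115 mm over their backs; the gripper's body (75 mm by 178 mm) begins 61 mm behind the grasp point.
Start: joints at [1.217, 0.423, 1.63, -0, 1.089, -0.019], TCP at [205.331, 590.292, 302.675] pointing down, gripper open.
Joint ranges: [-3, 3], [-0.9, 2.11], [0.09, 2.58], [-1.31, 4.45], [0.11, 2.69], [-2.54, 2.54]. Speed limits (rad/s): [2.39, 2.39, 3.01, 3.14, 3.14, 3.14].

## Interface

Orientations are given as a unit quaternion [x, y, z, w].
In Python, from station import env, set_gripper, viewer, workorder gives the robot as it stands. Calls block until the motion is done:
- env.reach(position, orientation): joint-space move of the TCP to a pose.
- env.move_l(position, rot=None, rate=150, f_stop=None): straight line of the TCP; rot=None keeps the orientation; rate is the mean speed in mm/s. With f_stop (N) it stops when the force on the tool has changed by that much, and returns True; else False.
- env.move_joints(angles): joint-space move.
- set_gripper(opening): finger opening in mm; the grip force is fixed at half the most; returns when the fingers have stopped.
- env.hold(seconds).
- env.ik(position, orientation): joint angles nearest the present ones, or None.
- env.read_state(): the state.
- viewer.camera(name): name is "scene" or "top" or "wrist"; returns the picture (420x560x3 uint8, blue, green, red); there is no depth.
- viewer.camera_params(name): a dict with "fx", "fy", "cx", "cy" (pixels), "dist" ([k1, k2, p1, p2, k3] as OpenCV has them; the pictures are not rectified), "pose" (4x4, takes a point from camera to world coordinates); the wrist camera has in their place "tool_from_camera" (4x4, takes a point from camera to tool coordinates, whose origin is the TCP and whose axes are the flange's). Camera axes: x right, y up, looking along -z (the intrinsics and any distortion apply to the point x, -y, -z); pixel columns grow to the right and rows downward; lengths in mm; the calibration is good to about 2 mm. A picture is of the moment at which its call begins: read the wrist's pose just before it. camera_params takes no time and is no camera call.
A pose or a line that the arm cannot do raises env.IKError and nothing moves.
- workorder.sign_off(): hands the job in, once; it reports no verdict.
The state is a dict: "time_s": time; "qpos": joint angles; "dq": joint speeds; "tau": joint torques, N m; "tool_pos": TCP position; "orientation": TCP orientation; "force": force on the tool from outside, world axes, zero at the start; "wrist_torque": the same for the moment, N m; "width": finger opening in mm.
Only numpy, scipy, OpenCV 4.12 (cv2) and the standard library are available. Lean on these libraries where they do the work, as an engineer would, in place of code of your own. Each camera call takes 0.05 s, during which the arm holds its last target. There are 200 camera calls.

## Task

Take the magenta glass cube off the photometer's cover and set it upright on the middle of the white-topped pedestal, then raise the cover by its red bar until it stands upright and leave it open. Draw the plate with the green tab out of its slot, leave the grey one in place, and hold the green filter upright in front of the light panel: its pane centred on the lit face and parallel to it, about 4 cm off, touching nothing but the gripper. Finish while still holding it there, and leave everything else where it is.

Things in the scene. Friction and masses are not known exactly. Their poses are not given: they have to be found in the camera images.
- photometer: Fixed: blue plinth 190 x 190 x 20 mm, black housing 150 (x) x 160 (y), rim 100 mm above the table, open well inside 130 x 140, its floor at 20 mm, under the cover. Origin: centre of underside; z up; -x front (robot side), +x hinge side. Two plate slots in the well at x = -15, y = +25 and -25 mm, 8 mm wide (y), 52 long (x), guiding the plates' lowest 22 mm; plates leave straight up.
- flap (a joint): Angle of the black cover (150 x 160 x 6 mm, 0.12 kg), rad: 0 closed (top face 106.5 mm above the table), 1.57 upright, 1.8 its stop. Hinge along the photometer's y at its rear rim; opens up and away from the robot. Stiff hinge: the cover stays at any angle; about 2 N at the bar moves it.
- flap_bar (a point): Middle of the cover's red round bar handle, 10 mm thick, 80 mm long, parallel to the hinge (y), 38 mm in front of the cover's front edge on a 10 mm arm at each end; 188 mm from the hinge axis and 3 mm above the cover's underside, about 103 mm above the table when closed, free air below, 33 mm between bar and edge.
- flap_hinge (a point): Point on the hinge axis at the middle of the photometer's rear rim (75 mm behind the photometer's origin, 100.5 mm above the table).
- cube: Loose solid block of magenta glass, 36 x 36 mm, 45 mm high, about 0.13 kg, standing on the closed cover. Origin: centre of its underside; z up; x and y square to its sides.
- pedestal: Fixed pedestal: dark foot disc 70 mm across, steel post, white round top 32 mm across, 80 mm above the table. Origin: centre of the underside.
- seat (a point): Centre of the pedestal's white top, where the cube is to stand; z up.
- filter: Loose plate upright in one of the two slots: black frame with a green pane, 50 (x) x 6 (y) x 48 mm (z), and a green grip tab on top, 30 (x) x 10 (y) mm, 46 to 70 mm above the underside; 0.06 kg. Origin: centre of underside, on the well floor at the start; z up; y normal to the plate. Take the tab across y; the other plate's tab is 40 mm away.
- filter_pane (a point): Centre of the green pane, 24 mm above the filter's origin; same axes (y is normal to the pane, both faces alike).
- blank: Plate like the filter but with a light grey tab and a metal pane, in the other slot; stays there. Origin and axes as for the filter.
- lamp: Fixed light panel on a foot: black panel 20 thick x 110 wide x 90 mm high, from 105 to 195 mm above the table, on a post; its front 8 mm are the white lit diffuser, whose face looks along the body's -x; the rear is black. Foot 90 x 90 x 12 mm, reaching from 25 mm in front of the face to 65 mm behind it. Origin: at table height below the lit face.
- lamp_face (a point): Centre of the lit face, 150 mm above the table; axes as the lamp's: -x points out of the lit face, z up.
- bottle_a: Bystander: clear jar with a blue cap, 60 mm across, 120 mm high; origin at the centre of its underside.
- bottle_b: Bystander: amber jar with a blue cap, 68 mm across, 140 mm high; origin at the centre of its underside.
- beaker: Bystander: small glass beaker, 50 mm across, 60 mm high; origin at the centre of its underside.
- spatula: Bystander: thin steel lab spatula with a blue end, lying flat, 160 mm long, 12 mm wide; origin under its middle, x along it.
Mind the look-alikes: they are no part of the job. Leave any purple look-alike of the lamp alone. Leave any orange look-alike of the cube alone.

How it is judged:
By the outcome, as a careful person would: the job done as asked, in the order asked, and still so for the second after the job is handed in, while the arm keeps its last pose, push and grip.
It also fails if it takes over 72 s, if anything falls off the work surface, if the arm or the gripper's body presses on something with over 40 N, if the wrist force passes 120 N, or if a joint passes its speed limit or range.

## Working session

There is one attempt and no reset: what is moved stays moved. The work goes in short steps, each a Python script; the robot and the scene stay as the last script left them, time stands still between calls to the robot, and variables do not carry over. Pictures are saved under pics/ and viewed, about 8 in all and at most 12, crops included, and the job is handed in when it is done.

```bash
ls; mkdir -p pics
python3 - <<'E'
from station import env, set_gripper, viewer, workorder
import cv2,numpy as np
a=viewer.camera("scene");b=viewer.camera("top")
cv2.imwrite("pics/s.png",a);cv2.imwrite("pics/t.png",b)
np.set_printoptions(precision=4,suppress=True)
for n in("scene","top","wrist"):print(n,viewer.camera_params(n))
print(env.read_state())
E
```

```text
pics
scene {'fx': 417.6581474620101, 'fy': 417.6581474620101, 'cx': 277.85305282434405, 'cy': 204.7367604390391, 'dist': array([0.0089, 0.    , 0.    , 0.    , 0.    ]), 'pose': array([[ -0.8685,  -0.3141,   0.3834, 908.8193],
       [  0.4951,  -0.5147,   0.7   , 743.4201],
       [ -0.0225,   0.7978,   0.6025, 724.1874],
       [  0.    ,   0.    ,   0.    ,   1.    ]])}
top {'fx': 486.86113189478203, 'fy': 486.86113189478203, 'cx': 278.9116850996134, 'cy': 207.82213385459272, 'dist': array([0.0244, 0.    , 0.    , 0.    , 0.    ]), 'pose': array([[   0.0109,    0.995 ,   -0.0997,  402.5569],
       [  -0.9998,    0.0126,    0.0164,    7.905 ],
       [   0.0176,    0.0995,    0.9949, 1188.5604],
       [   0.    ,    0.    ,    0.    ,    1.    ]])}
wrist {'fx': 293.81827763033823, 'fy': 293.81827763033823, 'cx': 280.99647767073907, 'cy': 212.99189804793292, 'dist': array([-0.0633,  0.    ,  0.    ,  0.    ,  0.    ]), 'tool_from_camera': array([[  0.0007,   0.957 ,   0.2902,  79.2965],
       [  1.    ,  -0.0006,  -0.0005,  -0.3239],
       [ -0.0003,   0.2902,  -0.957 , -83.3806],
       [  0.    ,   0.    ,   0.    ,   1.    ]])}
{'time_s': 0.1, 'qpos': array([ 1.217 ,  0.4238,  1.6306,  0.    ,  1.0886, -0.019 ]), 'dq': array([ 0.0007, -0.0009, -0.0008,  0.001 ,  0.0012, -0.0013]), 'tau': array([  0.0005, -54.5611, -27.4324,   0.0645,   0.0189,  -0.    ]), 'tool_pos': array([205.1783, 589.9413, 301.964 ]), 'orientation': array([ 0.1666,  0.986 , -0.0007, -0.0002]), 'force': array([-0.623 , -0.2581, -0.1816]), 'wrist_torque': array([-0.0271, -0.025 ,  0.035 ]), 'width': 87.23666500236098}
```

View pics/s.png

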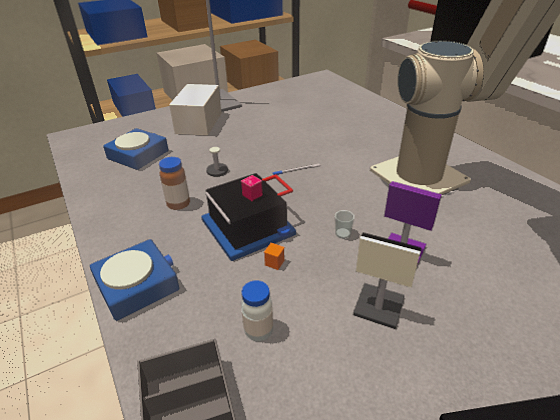

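View pics/t.png

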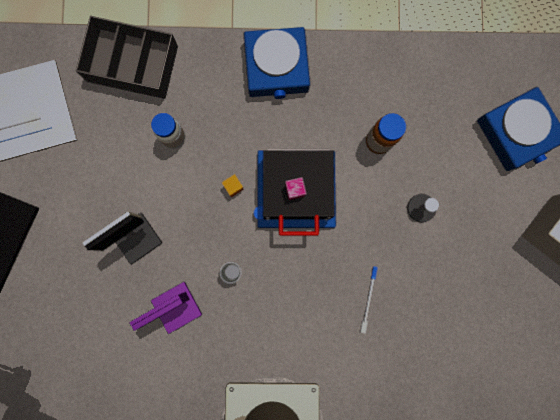

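Scene: the magenta cube is at (252,187) in the scene view and (296,187) in the top view, on the black cover. The orange block at (274,256) / (233,186) is the look-alike. The white-faced lamp is at scene (388,260) / top (112,230), and the purple one is the look-alike. The pedestal is at scene (216,160) / top (425,206).

```bash
cat > h.py <<'E'
from station import env, set_gripper, viewer, workorder
import cv2,numpy as np
from scipy.spatial.transform import Rotation as R
np.set_printoptions(precision=2,suppress=True)
def cam(name,state=None):
    p=viewer.camera_params(name)
    if name=="wrist":
        T=np.eye(4);T[:3,:3]=R.from_quat(state["orientation"]).as_matrix();T[:3,3]=state["tool_pos"]
        P=T@p["tool_from_camera"]
    else:P=p["pose"]
    K=np.array([[p["fx"],0,p["cx"]],[0,p["fy"],p["cy"]],[0,0,1]])
    return K,np.array(p["dist"]),np.array(P)
def rays(c,uv):
    K,d,P=c
    n=cv2.undistortPoints(np.float64(uv).reshape(-1,1,2),K,d).reshape(-1,2)
    v=np.c_[n[:,0],-n[:,1],-np.ones(len(n))]@P[:3,:3].T
    return P[:3,3],v
def onz(c,uv,z):
    o,v=rays(c,uv);return o+v*((z-o[2])/v[:,2])[:,None]
def proj(c,X):
    K,d,P=c
    x=(np.float64(X).reshape(-1,3)-P[:3,3])@P[:3,:3]*[1,-1,-1]
    return cv2.projectPoints(x,np.zeros(3),np.zeros(3),K,d)[0].reshape(-1,2)
def snap(name,f):
    s=env.read_state();im=viewer.camera(name);cv2.imwrite("pics/"+f,im)
    c=cam(name,s);np.savez("pics/"+f+".npz",K=c[0],d=c[1],P=c[2]);return im,c
def load(f):
    z=np.load("pics/"+f+".npz");return cv2.imread("pics/"+f),(z["K"],z["d"],z["P"])
def blobs(im,lo,hi,amin=30):
    m=cv2.inRange(cv2.cvtColor(im,cv2.COLOR_BGR2HSV),np.array(lo),np.array(hi))
    cs,_=cv2.findContours(m,cv2.RETR_EXTERNAL,cv2.CHAIN_APPROX_NONE)
    return sorted([c for c in cs if cv2.contourArea(c)>amin],key=cv2.contourArea,reverse=True)
def down(yaw):  # tool z down, tool x along world yaw
    return (R.from_euler("z",yaw)*R.from_euler("x",np.pi)).as_quat()
E
python3 - <<'E'
from h import *
t=cam("top");im=cv2.imread("pics/t.png")
for n,lo,hi,z in[("bar",(0,180,80),(6,255,255),103),("magenta",(150,80,80),(178,255,255),130)]:
    for c in blobs(im,lo,hi)[:3]:
        r=cv2.minAreaRect(c);print(n,r,onz(t,[r[0]],z))
print("ped",onz(t,[(432,205)],80),"cover corners",onz(t,[(263,151),(335,151),(335,218),(263,218)],106))
print("lamp top edge",onz(t,[(85,245),(130,213),(140,215)],195))
snap("wrist","w0.png")
env.reach([400,0,420],down(np.pi)) if 0 else None
E
```

```text
bar ((298.5, 225.0), (20.0, 39.0), 90.0) [[473.36 -54.24 103.  ]]
magenta ((295.3823547363281, 187.52943420410156), (17.705097198486328, 17.947635650634766), 75.96376037597656) [[553.91 -45.27 130.  ]]
ped [[ 524.67 -362.06   80.  ]] cover corners [[ 639.63   27.37  106.  ]
 [ 642.   -135.6   106.  ]
 [ 489.82 -135.56  106.  ]
 [ 487.83   25.23  106.  ]]
lamp top edge [[421.96 381.16 195.  ]
 [487.73 294.19 195.  ]
 [483.89 273.88 195.  ]]
```

View pics/w0.png

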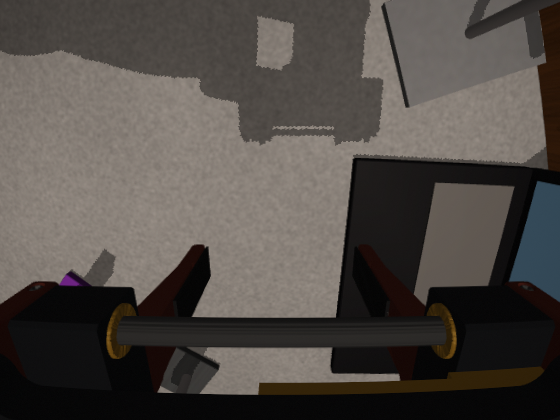

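Run:
```python
from h import *
n=np.array([.8,.6])
try:
    env.reach([614,457,250],down(np.arctan2(-.6,-.8)))
except Exception as e: print(repr(e))
print(env.read_state()["time_s"],env.read_state()["qpos"])
a,_=snap("wrist","w1.png")
try: env.reach([400,-55,360],down(0))
except Exception as e: print(repr(e))
print(env.read_state()["time_s"],env.read_state()["qpos"])
b,_=snap("wrist","w2.png")
cv2.imwrite("pics/w12.png",cv2.resize(np.hstack([a,b]),(800,300)))
```

```text
1.7417 [ 0.63  0.68  1.31  0.    1.15 -1.59]
4.325 [-0.17  0.01  2.03  0.    1.11  1.4 ]
```

View pics/w12.png

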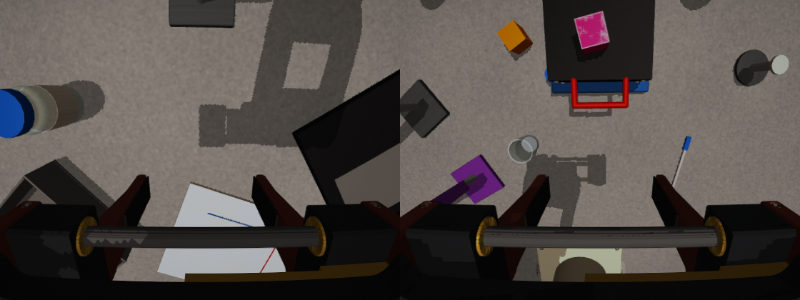

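Lamp shot: the wrist camera looks back toward the fingers, so it missed the lamp. The right-hand shot shows the cube (magenta, ~(592,30) doubled), cover, red bar, orange look-alike (515,37) and pedestal top (780,64).

Run:
```python
from h import *
im,c=load("w2.png")
cv2.imwrite("pics/c1.png",np.hstack([cv2.resize(im[0:170,180:380],(600,510),interpolation=2)]))
for n,lo,hi,z in[("bar",(0,180,60),(6,255,255),103),("mag",(150,80,80),(178,255,255),151.5),("magtop",(150,80,190),(178,255,255),151.5),("orange",(8,150,100),(22,255,255),45)]:
    for k in blobs(im,lo,hi)[:1]:
        r=cv2.minAreaRect(k);b=cv2.boxPoints(r);print(n,r,"\n",b,"\n",onz(c,b,z),onz(c,[r[0]],z))
w=blobs(im,(0,0,150),(180,70,255),60)
for k in w[:6]:
    r=cv2.minAreaRect(k)
    if r[0][0]>450:print("ped",r,onz(c,[r[0]],80))
# lamp face, scene
s=cv2.imread("pics/s.png");sc=cam("scene");m=blobs(s[225:300,345:430],(15,5,140),(45,120,255),300)
k=m[0]+[345,225];q=cv2.approxPolyDP(cv2.convexHull(k),4,True).reshape(-1,2);print("face",q)
v=cv2.minEnclosingTriangle  # noqa
t=cv2.imread("pics/t.png");cv2.imwrite("pics/c2.png",np.hstack([cv2.resize(t[190:270,70:170],(400,320),interpolation=0),cv2.resize(s[225:305,340:440],(400,320),interpolation=0)]))
```

```text
bar ((279.7349548339844, 129.65431213378906), (42.36588668823242, 81.03349304199219), 89.21517944335938) 
 [[238.93 109.03]
 [319.96 107.92]
 [320.54 150.28]
 [239.51 151.39]] 
 [[ 497.12   -8.75  103.  ]
 [ 498.41  -98.07  103.  ]
 [ 452.26 -100.35  103.  ]
 [ 450.87   -7.81  103.  ]] [[474.93 -53.77 103.  ]]
mag ((268.2059326171875, 42.32353210449219), (43.89894104003906, 40.98851776123047), 75.96376037597656) 
 [[243.    26.  ]
 [282.76  16.06]
 [293.41  58.65]
 [253.65  68.59]] 
 [[566.23 -21.18 151.5 ]
 [574.25 -56.61 151.5 ]
 [538.86 -66.4  151.5 ]
 [530.37 -30.04 151.5 ]] [[552.58 -43.56 151.5 ]]
orange ((155.70135498046875, 49.35906219482422), (33.506587982177734, 29.738122940063477), 55.00798034667969) 
 [[133.91  44.16]
 [158.28  27.11]
 [177.49  54.56]
 [153.13  71.61]] 
 [[579.95 128.78  45.  ]
 [598.46  95.97  45.  ]
 [566.2   74.15  45.  ]
 [546.89 107.1   45.  ]] [[572.98 101.38  45.  ]]
ped ((532.0, 90.0), (26.0, 22.0), 90.0) [[ 527.4  -360.76   80.  ]]
face [[419 251]
 [411 287]
 [355 270]
 [360 236]]
```

View pics/c1.png

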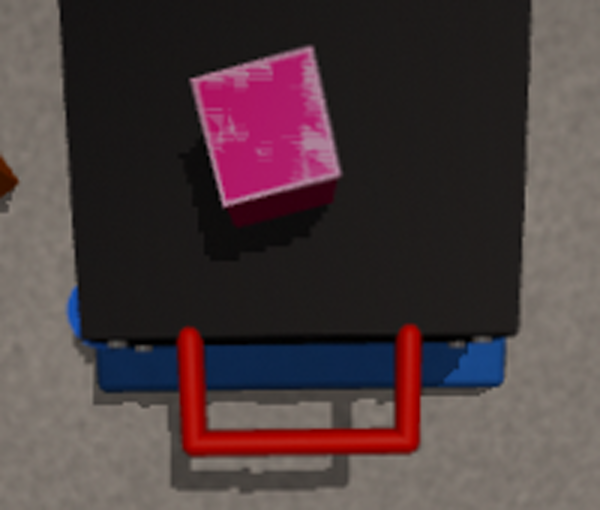

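View pics/c2.png

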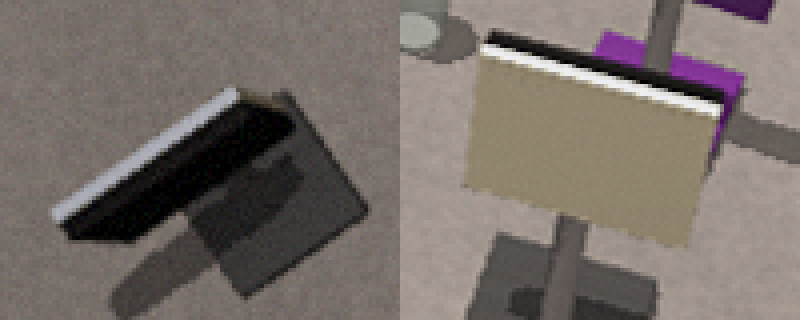

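The crop confirms that the magenta glass cube stands on the cover, with its top-face corners near px (244,26), (284,16), (293,59) and (255,69). The lamp face quad is cleanly visible in the scene view, and the top view shows its white diffuser edge from (83,243) to (129,212). The face looks toward +x+y.

Next I compute the lamp, pick the cube and look at the pedestal.

Run:
```python
from h import *
sc=cam("scene");t=cam("top")
A=onz(sc,[(360.3,237.5),(420,253)],195);B=onz(sc,[(355.7,271.5),(412.5,287.3)],105);C=onz(t,[(82.9,243),(128.7,212)],195)
for n,X in(("scTop",A),("scBot",B),("top",C)):
    d=X[1]-X[0];print(n,X.mean(0),np.linalg.norm(d),"normal yaw",np.arctan2(d[0],-d[1])) 
# cube pick
q=down(.235);p=[552.6,-43.6]
env.reach([*p,260],q)
im,c=snap("wrist","w3.png")
r=cv2.minAreaRect(blobs(im,(150,60,120),(178,255,255))[0]);b=cv2.boxPoints(r)
print("cube",onz(c,b,151.5),onz(c,[r[0]],151.5))
print(env.read_state()["time_s"],env.read_state()["qpos"])
```

```text
scTop [457.26 343.42 195.  ] 109.6547830985309 normal yaw -2.506486561955991
scBot [457.56 344.71 105.  ] 111.71273595484925 normal yaw -2.4922986988344276
top [457.83 341.21 195.  ] 109.21098205121488 normal yaw 0.6238798687072658
cube [[566.26 -21.63 151.5 ]
 [574.9  -57.63 151.5 ]
 [538.93 -67.32 151.5 ]
 [529.8  -29.31 151.5 ]] [[552.98 -43.85 151.5 ]]
5.1833 [-0.1   0.37  1.82 -0.    0.95  1.24]
```

View pics/w3.png

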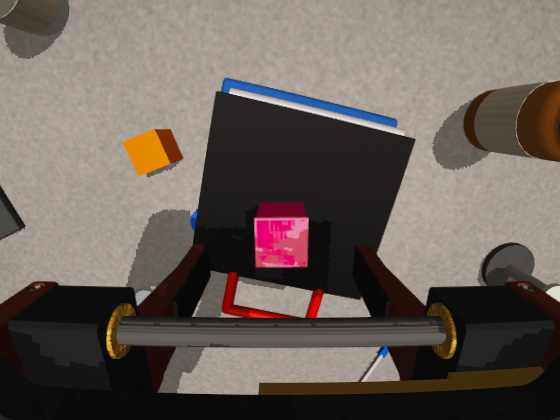

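The cube sits squarely between the jaws at (282,240), and the cover's rear corners are at (217,92) and (414,139). Two cube measurements agree to within 1 mm, so I pick it.

Run:
```python
from h import *
im,c=load("w3.png");X=onz(c,[(217,92),(414,139)],106.5);print("rear corners",X,X.mean(0))
im2,c2=load("w2.png");print("front edge",onz(c2,[(180+100/3,339/3),(180+510/3,335/3)],106.5))
q=down(.235);p=np.array([552.8,-43.7])
env.move_l([*p,191.5],rate=120)
set_gripper(30);print(env.read_state()["width"])
env.move_l([*p,260],rate=150)
env.reach([430,-345,270],down(-0.2))
print(env.read_state()["time_s"],env.read_state()["qpos"],env.read_state()["width"])
im,c=snap("wrist","w4.png")
for k in blobs(im[:230],(0,0,140),(180,60,255),100)[:5]:
    e=cv2.fitEllipse(k);print("white",e,onz(c,[e[0]],80))
```

```text
rear corners [[ 641.96   27.41  106.5 ]
 [ 644.52 -130.62  106.5 ]] [643.24 -51.61 106.5 ]
front edge [[ 492.97   19.09  106.5 ]
 [ 494.61 -130.79  106.5 ]]
35.545078465464314
8.6 [-0.7   0.36  1.82  0.    0.96  1.07] 35.87220775442071
white ((276.62030029296875, 103.43647766113281), (34.879642486572266, 36.90625762939453), 1.3549776077270508) [[ 527.33 -360.09   80.  ]]
```

View pics/w4.png

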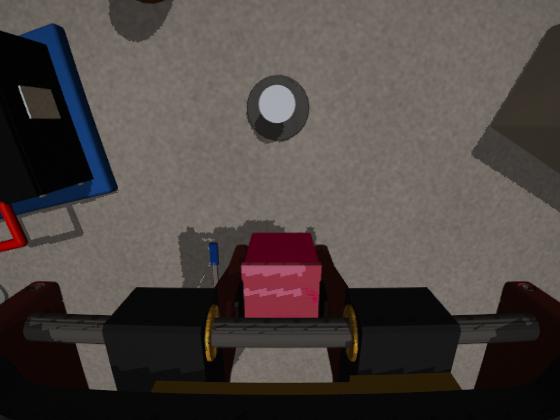

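Cube held straight between the pads. Pedestal top is at (277,103), which gives (527.3,-360.1). I place the cube, then go to the bar.

Run:
```python
from h import *
p=[527.3,-360.1]
env.move_l([*p,200],rate=150)
env.move_l([*p,168],rate=80)
print("contact",env.move_l([*p,162.5],rate=12,f_stop=3),env.read_state()["tool_pos"])
set_gripper(60)
env.move_l([*p,260],rate=150)
env.reach([400,-54,270],down(0.0145))
print(env.read_state()["time_s"],env.read_state()["qpos"])
im,c=snap("wrist","w5.png")
k=blobs(im,(0,180,50),(6,255,255))[0];r=cv2.minAreaRect(k);b=cv2.boxPoints(r);print("bar",b,onz(c,b,103))
s,_=snap("scene","s5.png")
cv2.imwrite("pics/w5b.png",np.hstack([im[:300],cv2.resize(s[120:220,160:240],(240,300))]))
```

```text
contact True [ 527.62 -360.32  165.01]
13.1583 [-0.16  0.14  2.12 -0.    0.88  1.39]
bar [[225. 103.]
 [336. 103.]
 [336. 161.]
 [225. 161.]] [[ 497.78   -8.35  103.  ]
 [ 499.08  -98.12  103.  ]
 [ 452.31 -101.04  103.  ]
 [ 450.94   -6.76  103.  ]]
```

View pics/w5b.png

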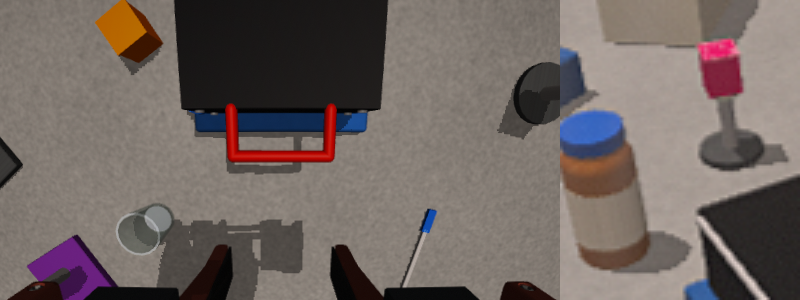

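The cube stands upright on the pedestal (right inset). The bar is at (231–334,157), with its centre at about (456.6,-53.8). Now I grip the bar and swing the cover open.

Run:
```python
from h import *
yaw=.0145;u=np.array([np.cos(yaw),np.sin(yaw)])
bar=np.array([456.7,-53.9]);H=bar+188*u
q=down(np.pi/2+yaw)
set_gripper(28)
env.reach([*bar,240],q)
env.move_l([*bar,103.5+61],rate=120,f_stop=15)
s=env.read_state();print(s["tool_pos"],s["force"],s["time_s"])
set_gripper(5);print("w",env.read_state()["width"])
o=3/188
for th in np.linspace(0,1.57,13)[1:]:
    xy=H-188*np.cos(th+o)*u
    env.move_l([*xy,100.5+188*np.sin(th+o)+61],rate=120)
    s=env.read_state();print(round(th,2),s["force"],round(s["width"],1),s["tool_pos"])
print(s["time_s"])
s_,_=snap("scene","s6.png");t_,_=snap("top","t6.png")
cv2.imwrite("pics/st6.png",np.hstack([cv2.resize(s_[80:280,160:360],(400,400)),cv2.resize(t_[110:260,220:370],(400,400))]))
```

```text
[457.01 -53.95 164.84] [-0.39 -0.36  0.02] 16.1
w 9.166341687619267
0.13 [-4.84 -1.67  0.11] 8.8 [457.71 -53.92 189.41]
0.26 [-7.16 -2.02  2.48] 8.9 [462.6  -53.81 213.19]
0.39 [-8.77 -2.3   2.48] 9.4 [470.45 -53.7  236.23]
0.52 [-10.62  -2.79   5.86] 8.9 [481.08 -53.59 258.02]
0.65 [-15.52  -3.2   10.95] 8.8 [494.38 -53.39 278.38]
0.78 [-19.95  -2.61  19.62] 8.8 [510.44 -53.21 297.31]
0.92 [-20.87  -0.95  26.55] 9.2 [530.22 -52.96 314.67]
1.05 [-14.72  -0.38  24.83] 9.3 [553.19 -52.68 329.14]
1.18 [-7.39 -1.33 16.16] 9.3 [576.7  -52.35 339.49]
1.31 [-2.02 -1.35 12.25] 8.8 [600.42 -52.04 346.48]
1.44 [ 0.22 -1.53  9.93] 9.2 [624.5  -51.77 350.06]
1.57 [-0.44 -1.7   7.3 ] 9.4 [648.72 -51.44 350.68]
20.8417
```

View pics/st6.png

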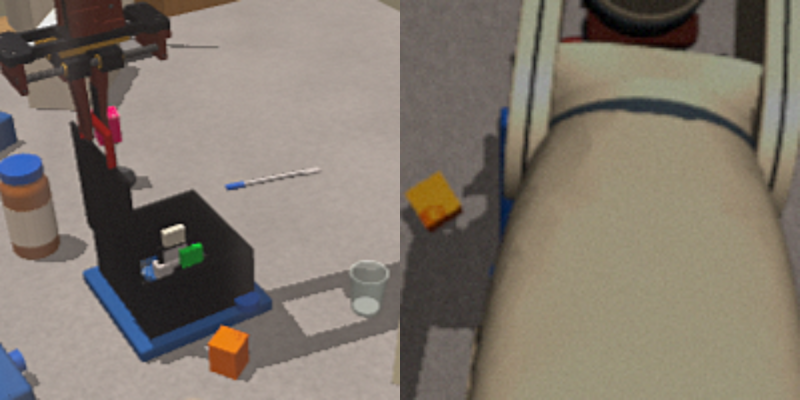

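The cover is upright with the bar held. In the scene crop the green tab is at (190,255) and the light grey one at (173,235). Now I release and look down into the well.

Run:
```python
from h import *
set_gripper(30)
s=env.read_state();p=s["tool_pos"]
env.move_l([p[0],p[1],420],rate=200)
yaw=.0145
env.reach([530,-53,330],down(np.pi+yaw))
print(env.read_state()["time_s"],env.read_state()["qpos"])
im,c=snap("wrist","w7.png")
for n,lo,hi in(("green",(45,120,60),(80,255,255)),("red",(0,180,50),(6,255,255))):
    for k in blobs(im,lo,hi)[:2]:
        r=cv2.minAreaRect(k);b=cv2.boxPoints(r);print(n,r,b,onz(c,b,90 if n=="green" else 288),onz(c,[r[0]],90))
```

```text
23.4 [-0.12  0.26  1.81  0.    1.08 -1.71]
green ((303.0, 215.5), (10.0, 29.0), 0.0) [[298. 230.]
 [298. 201.]
 [308. 201.]
 [308. 230.]] [[568.97 -32.88  90.  ]
 [533.97 -33.97  90.  ]
 [533.81 -22.61  90.  ]
 [568.81 -21.18  90.  ]] [[551.12 -27.67  90.  ]]
```

View pics/w7.png

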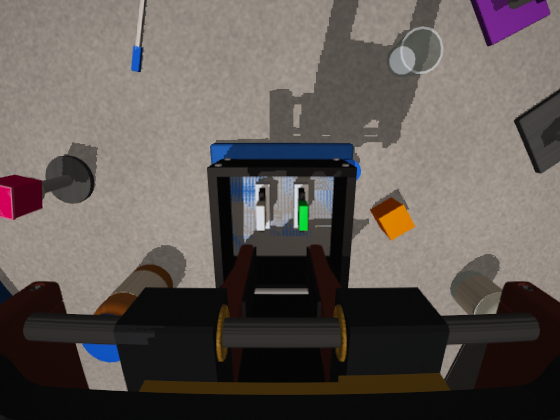

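The green tab is at (303,215), in the +y slot at about (554,-27.5), matching the value predicted from the hinge. The light grey one is at (262,215) and stays. Drawing the green plate now.

Run:
```python
from h import *
p=[554,-27.5]
set_gripper(24)
env.move_l([*p,250],rate=200)
print(env.move_l([*p,143],rate=100,f_stop=10))
set_gripper(3);s=env.read_state();print("w",s["width"],s["tool_pos"],s["force"])
env.move_l([*p,175],rate=60)
env.move_l([*p,330],rate=150)
s=env.read_state();print("w",s["width"],s["force"],s["time_s"])
n=np.array([np.cos(.637),np.sin(.637)]);L=np.array([457.5,343])
env.reach([*(L+130*n),330],down(.637+np.pi/2))
print(env.read_state()["time_s"],env.read_state()["qpos"])
w,_=snap("wrist","w8.png");sc,_=snap("scene","s8.png")
cv2.imwrite("pics/v8.png",cv2.resize(np.hstack([w,sc]),(800,300)))
```

```text
False
w 10.1105940861403 [554.27 -27.53 143.48] [-0.35  0.02  4.62]
w 9.672795049237228 [-0.25  0.26 -0.92] 27.8333
29.475 [ 0.62  0.51  1.42 -0.    1.21 -0.01]
```

View pics/v8.png

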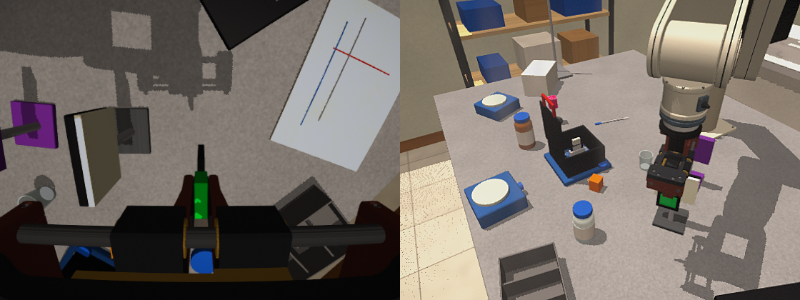

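Filter held (green at (200,190)), cover upright with the bar on top, grey plate still in the well. The lit face is clearly visible in the wrist view (quad about (86,115)–(121,108)–(120,185)–(83,206), half-scale). I refine the lamp pose from this numerically.

Run:
```python
from h import *
im,c=load("w8.png")
hsv=cv2.cvtColor(im,cv2.COLOR_BGR2HSV)
for u,v in((145,200),(150,240),(113,220),(60,260),(230,250)):print((u,v),hsv[v,u])
roi=im[130:310,70:200]
g=hsv[200:240,135:160].reshape(-1,3);lo=np.maximum(np.median(g,0)-[6,25,20],0);hi=np.median(g,0)+[6,25,25]
for k in blobs(roi,lo,hi,300)[:2]:
    k=k+[70,130];h=cv2.convexHull(k)
    for e in(3,5):print(cv2.contourArea(k),cv2.approxPolyDP(h,e,True).reshape(-1,2).tolist())
n=np.array([np.cos(.637),np.sin(.637)]);tt=np.array([-n[1],n[0]]);L=np.array([457.5,343])
C=[[*(L+a*55*tt),z] for a in(-1,1) for z in(195,105)]
print("predicted",proj(c,C))
```

```text
(145, 200) [23 73 70]
(150, 240) [21 75 71]
(113, 220) [105   9 179]
(60, 260) [24 19 66]
(230, 250) [ 13  33 140]
4966.0 [[158, 150], [169, 247], [133, 287], [108, 160]]
4966.0 [[158, 150], [169, 247], [133, 287], [108, 160]]
predicted [[130.15 287.72]
 [167.83 246.3 ]
 [108.48 158.6 ]
 [156.46 148.64]]
```

Run:
```python
from h import *
im,c=load("w8.png")
A=onz(c,[(133,287),(108,160)],195)[:,:2];B=onz(c,[(169,247),(158,150)],105)[:,:2]
for X in(A,B):
    d=X[1]-X[0];print(X.mean(0),np.linalg.norm(d),"normal yaw",np.arctan2(-d[0],d[1]))
yaw=.637;n=np.array([np.cos(yaw),np.sin(yaw)])
L=(np.array([457.5,343])+(A.mean(0)+B.mean(0))/2)/2;print(L)
p=L+130*n;env.move_l([*p,249],rate=150)
p=L+40*n;print(env.move_l([*p,249],rate=80,f_stop=8))
s=env.read_state();print(s["time_s"],s["tool_pos"],s["width"],s["force"],R.from_quat(s["orientation"]).as_matrix())
w,c=snap("wrist","w9.png");sc,cs=snap("scene","s9.png")
# checks: green tab in wrist, pane in scene, lamp edge in wrist
k=blobs(w,(45,120,60),(80,255,255))
for x in k[:2]: 
    r=cv2.minAreaRect(x);print("green w",r,onz(c,cv2.boxPoints(r),185))
for x in blobs(sc,(45,100,30),(85,255,255),15)[:3]:
    print("green sc",cv2.boundingRect(x),cv2.minAreaRect(x))
T=np.array([-n[1],n[0]]);F=p
print("pane pred sc",proj(cs,[[*(F+a*20*T),150+b*19] for a in(-1,1) for b in(-1,1)]),proj(cs,[[*F,150]]))
print("tab top pred w",proj(c,[[*(F+a*15*T+b*5*n),196] for a in(-1,1) for b in(-1,1)]))
hsv=cv2.cvtColor(w,cv2.COLOR_BGR2HSV);m=cv2.inRange(hsv,np.array((90,0,140)),np.array((125,40,255)))
cs_,_=cv2.findContours(m,0,1)
for x in sorted(cs_,key=cv2.contourArea)[-2:]:
    b=cv2.boxPoints(cv2.minAreaRect(x));print("strip",b,onz(c,b,195))
```

```text
[458.44 343.52] 108.24228056895593 normal yaw 0.666747568576544
[459.29 342.9 ] 109.45601861541033 normal yaw 0.6349404528679243
[458.18 343.11]
False
31.5417 [490.71 367.18 249.05] 9.836152789068 [ 0.1   0.5  -0.86] [[-0.59  0.8   0.  ]
 [ 0.8   0.59  0.  ]
 [-0.    0.   -1.  ]]
green w ((280.9999694824219, 281.0), (49.99999237060547, 17.999996185302734), 90.0) [[481.03 372.24 185.  ]
 [488.97 378.13 185.  ]
 [508.32 352.54 185.  ]
 [499.87 346.28 185.  ]]
green sc (371, 269, 22, 19) ((381.5540466308594, 277.6756896972656), (21.04306983947754, 15.946702003479004), 9.462322235107422)
pane pred sc [[369.13 280.82]
 [371.39 266.53]
 [390.47 287.06]
 [393.42 272.7 ]] [[380.99 276.86]]
tab top pred w [[270.55 306.51]
 [289.04 306.52]
 [269.93 256.02]
 [289.6  256.03]]
strip [[548. 121.]
 [559. 121.]
 [559. 146.]
 [548. 146.]] [[543.36 509.85 195.  ]
 [548.03 513.65 195.  ]
 [557.38 505.91 195.  ]
 [552.56 502.09 195.  ]]
strip [[473.  41.]
 [559.  41.]
 [559. 245.]
 [473. 245.]] [[489.08 510.1  195.  ]
 [521.12 537.58 195.  ]
 [600.56 472.69 195.  ]
 [559.36 443.05 195.  ]]
```

The pane matches its prediction within 1 px in both views. One last numeric check of the cover and cube, then I sign off.

Run:
```python
from h import *
s,c=load("s9.png")
H=np.array([644.7,-51.2]);v=np.array([-.0145,1])
for th in(1.5,1.57,1.64):
    f=th+3/188;print(th,proj(c,[[*(H-188*np.cos(f)*np.array([1,.0145])+a*40*v),100.5+188*np.sin(f)] for a in(-1,1)]).ravel())
for k in blobs(s[90:230,180:320],(0,170,60),(8,255,255),5)[:3]:print("red",cv2.boxPoints(cv2.minAreaRect(k+[180,90])).ravel())
for k in blobs(s[90:230,150:320],(150,80,80),(176,255,255),5)[:3]:print("mag",cv2.boundingRect(k+[150,90]))
print("cube pred",proj(c,[[527.3,-360.1,80],[527.3,-360.1,125]]).ravel())
env.hold(.5);st=env.read_state();print(st["tool_pos"],st["width"],st["time_s"])
workorder.sign_off()
```

```text
1.5 [205.14 131.06 219.58 145.53]
1.57 [199.72 132.42 213.91 147.06]
1.64 [194.31 134.16 208.24 148.99]
red [191.2  136.95 200.19 129.08 223.86 156.12 214.87 163.99]
mag (206, 133, 15, 19)
mag (208, 145, 4, 8)
cube pred [213.75 149.15 212.06 136.24]
[490.35 366.9  249.01] 9.923524386488019 32.1417
the job is handed in; nothing more can be done
```

I finished the job and handed it in at about 32 s, with the arm still holding the green filter in front of the lit panel.

- **Cube:** the magenta cube was moved from the cover to the white top at about (527, -360). It showed upright in the scene view after release, and again at the last check it was within a pixel or two of where it should be.
- **Cover:** it was swung up by the red bar to about 1.57 rad and released. The picture taken afterwards shows it upright. The last bar check, from red pixels in the scene view, fits about 1.57 rad. It is a coarse check, because the bar's arms are in the same patch.
- **Filter:** the green plate was drawn from the +y slot, and the grey one was still in its slot after the draw. The pane is held 40 mm off the lit face, at 150 mm height. Its position matched the prediction within about 1 px in both the scene and wrist views, and no contact force showed on the way in.
- **Disagreements:** the lamp position agreed within about 2–3 mm across the views. One facing estimate gave 0.667 rad where the others gave 0.62–0.65; I used 0.637. The wrist-camera check for the lamp's edge in the final pose picked up the wrong thing, so I ignored it. The 40 mm gap therefore rests on the earlier lamp measurements.

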